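Index the dish imager to its next dish

ROBOT

A 6-joint arm with a two-finger parallel gripper is mounted at the origin on a cart in front of the work surface, level with it; the furniture and walls round the work are solid. World frame = base frame: x ahead of the robot, y to its left, z up, the work surface at z = 0. Lengths are in m, angles in rad, forces in N, time in s.
With the tool pointing down it reaches from about 0.35 to 0.975 m from the base axis. Payload 4.9 kg.
Tool frame: the origin (TCP) lies at the very end of the fingers, on their centre line; the grasp point (between the pads) lies 19 mm behind it (ctrl.grasp_offset is the distance from the TCP to the grasp point, in m); z points along the fingers, y is the line along which they close (so a half turn about z gives the same grasp; the last joint's range is limited). The gripper opens to 85 mm and grips with 20 to 120 N. Pads are 22 mm wide; open, the fingers measure 114 mm over their backs; the gripper's body (76 mm by 85 mm) begins 54 mm behind the grasp point. The pads swing forward as they close: fully open they stand 13 mm farther back than shut.
Start: joints at [1.053, 0.053, 1.613, -0, 1.476, -0.119], TCP at [0.243, 0.576, 0.231] pointing down, gripper open.
Joint ranges: [-3.01, 3.01], [-1.01, 2.22], [0.06, 2.58], [-1.02, 4.17], [0.09, 2.62], [-3.14, 3.14]. Speed limits (rad/s): [2.57, 2.57, 3.14, 3.14, 3.14, 3.14].

INTERFACE

Orientations are given as a rotation vector (axis times angle).
In Python, from station import ctrl, optics gives the robot as it stands.
- The arm moves only by the shell command python3 -m handwheel 'ROWS' [OPENING] [FORCE]. ROWS is JSON, a list of rows, each an object of numbers: "tx", "ty", "tz": the shift along the tool's x, y, z in mm; "roll": the turn about the tool's z in rad. A call has 1 to 12 rows; each row shifts and turns the commanded pose from where the row before left it, along the tool's axes as they then stand; what a row does not reach is not made up. A row lasts 1/12 s, in which the tool goes at most 41.7 mm and 7.16 degrees, less where a joint would pass 70% of its speed; a pose out of reach is approached as far as the arm can. A call with a gripper value outside its range is refused whole. OPENING is the finger opening in mm, from 0 to 85.4, set as the call begins (- or left out, the last holds). The fingers move at their own pace and stop on an object; FORCE is the grip in N (left out, the last holds). Time passes only in rows, so rows that do not move let the fingers close. It gives the time, the measured TCP pose, the force, the opening and the grip force at its end, in the units of the state.
- ctrl.get_obs(): the state, without advancing time (a new reading comes with each control period).
- optics.get_image(name): name is "scene" or "top"; returns (picture, depth): 384x512x3 uint8, red, green, blue; 384x512 float32, m along the optical axis (not along the pixel's ray), 0 where there is no reading.
- optics.camera_params(name): a dict with "mtx" (3x3 intrinsics, pixels), "k1" (the pictures are not rectified: a ray, as slopes to the right and down, at radius r is drawn at 1 + k1 r^2 times it, then the intrinsics apply), "extrinsics" (4x4, takes a point from camera to world coordinates). Camera axes: x right, y down, z forward; pixel columns grow to the right and rows downward; lengths in m; the calibration is good to about 2 mm. A picture is of the moment at which its call begins. camera_params takes no time and is no camera call.
- ctrl.finish_job(): hands the job in; it is judged then, once.
The state is a dict: "t": time; "q": joint angles; "dq": joint speeds; "effort": joint torques, N m; "tool_pos": TCP position; "tool_rot": TCP orientation; "contact_force": force on the tool from outside, world axes, zero at the start; "wrist_torque": the same for the moment, N m; "opening": finger opening in m; "grip_force": force on a finger pad.
Only numpy, scipy, OpenCV 4.12 (cv2) and the standard library are available. Lean on these libraries where they do the work, as an engineer would, in place of code of your own. Each camera call takes 0.05 s, during which the arm holds its last target. There are 200 camera calls.

TASK

Bring the next culture dish under the camera of the dish imager that stands on the black drawer riser: pull the imager's drawer well out by its bow handle, pull up the spring index plunger on the turntable and swing the turntable one station (a quarter turn) counter-clockwise seen from above, so that the dish on the right goes to the back, and let the plunger drop fully home into its next hole. Then push the drawer fully shut, leaving the things on the worktop where they stood.

Things in the scene. Friction and masses are not known exactly. Their poses are not given: they have to be found in the camera images.
- imager: Dish imager, fixed: white housing 250 deep (x) x 236 wide (y) x 136 mm high, camera head (50 mm) on the rear of its roof, one grey drawer front 12 mm thick and 94 mm high. It stands on the black riser, whose top is 145 mm above the worktop (the riser's own drawers are not used). Origin: middle of the housing's lower front edge; +x to its back, +y to its left seen from the front, z up.
- stage_drawer (a joint): Slide of the imager's drawer, m: 0 shut, 0.17 out at its stop; it moves along the imager's -x, drags about 2 N and stays where it is left. It carries the turntable and, under that, an aluminium plate with four brass-bushed index holes.
- drawer_handle (a point): Middle of the steel bow handle on the drawer front: round bar 10 mm thick, 110 mm long, 42 mm out from the front face (to its middle line), 98 mm above the imager's underside, 38 mm below its roof. Moves with the drawer. Its axes are the imager's: +x level to the imager's back, +y along the bar to the left seen from the front, z up. Can be pinched or hooked from above.
- turntable (a joint): Turn of the black turntable in the drawer, rad: 0 at the start (locked), grows counter-clockwise seen from above; one station is a quarter turn: next hole at 1.571. Upright axis 179 mm behind the handle (its +x). 170 mm wide; four 60 mm petri dishes clipped fast at back, left, front, right. Little drag (0.03 N m) with the plunger up; about 0.01 rad of play when locked.
- index_plunger (a joint): Lift of the spring plunger, m: 0 with its 8 mm pin fully home in a 10 mm brass-bushed hole of the drawer's aluminium plate; must rise 7 mm to clear the plate; stop at 0.012. The spring pulls it down with 4 N at 0 and 8 N at the top. Let go between holes, the pin rides on the plate and drops in when it comes over a hole.
- knob_grip (a point): Middle of the plunger's round black pull knob, 26 mm wide, 28 mm tall, upright; 10 mm lower than the handle when home. On an arm of the turntable 95 mm from its axis: at the start at the front left (67 mm in front and 67 mm left of the axis), one station on at the front right. It spins freely, the hand need not turn. Barrel below it, top 20 mm under this point; dishes reach to 23 mm under it.
- loose_jar: Bystander: clear glass sample jar with white screw lid, 63 mm in diameter, 98 mm high, on the worktop in front of the riser. Origin: centre of its underside.
- lab_timer: Bystander: small white upright timer, 22 x 62 x 68 mm, on the worktop in front of the riser. Origin: centre of its underside.
- loose_pipettor: Bystander: white and blue pipettor lying on the worktop to the left, 213 mm long, 54 wide, 32 high. Origin: about the middle of its underside.

How it is judged:
On the way, in this order (a step that is already met when the one before it is completed fails the run):
1. the drawer has been pulled out more than 100 mm (value of joint stage_drawer above 0.1 m), for 0.2 s.
2. with the drawer out, the plunger has been pulled up clear of the index plate (more than 6.5 mm) (value of joint index_plunger above 0.0065 m and value of joint stage_drawer above 0.1 m), for 0.1 s.
3. the turntable is locked one station on counter-clockwise: within 0.05 rad of 1.571, plunger within 2 mm of home (value of joint turntable between 1.521 and 1.621 rad and value of joint index_plunger below 0.002 m), for 0.2 s.
At the end, for the whole second after the job is handed in: The drawer is shut to within 4 mm; the turntable stands one station counter-clockwise from its start (within 0.05 rad of a quarter turn) with the plunger within 2 mm of fully home (all of step 3 and value of joint stage_drawer between -0.004 and 0.004 m); the robot touches nothing.
It fails at once if the jar was shifted more than 30 mm (distance of loose_jar from where it was at the start of the episode above 0.03 m).
It fails at once if the timer was shifted more than 30 mm (distance of lab_timer from where it was at the start of the episode above 0.03 m).
It fails at once if the pipettor was shifted more than 30 mm (distance of loose_pipettor from where it was at the start of the episode above 0.03 m).
It also fails if it takes over 64 s, if anything falls off the work surface, if the arm or the gripper's body presses on something with over 40 N, if the wrist force passes 120 N, or if a joint passes its speed limit or range.

## Working session

There is one attempt and no reset: what is moved stays moved. The work goes in short steps, Python scripts to look and compute and a shell command to move; the robot and the scene stay as the last step left them, time stands still between calls to the robot, and variables do not carry over. Pictures are saved under pics/ and viewed, at most 10 in all, crops included, and the job is handed in when it is done.

```bash
mkdir -p pics; cat > h.py <<'E'
import numpy as np, cv2
from station import ctrl, optics
def grab(n, f):
    im,d=optics.get_image(n); cv2.imwrite('pics/'+f+'.png',im[:,:,::-1]); np.save(f'/tmp/{f}.npy',d); return im,d
def world(n,d):
    p=optics.camera_params(n); K=np.array(p['mtx']); E=np.array(p['extrinsics'])
    h,w=d.shape; v,u=np.mgrid[:h,:w].astype(float)
    pts=np.stack([u.ravel(),v.ravel()],1)[:,None]
    r=cv2.undistortPoints(pts,K,np.array([p['k1'],0,0,0.]))[:,0]
    c=np.c_[r*d.ravel()[:,None],d.ravel()]
    W=(c@E[:3,:3].T+E[:3,3]).reshape(h,w,3); W[d==0]=np.nan; return W
def proj(n,P):
    p=optics.camera_params(n); E=np.linalg.inv(np.array(p['extrinsics']))
    return cv2.projectPoints(np.array(P,float).reshape(-1,1,3),cv2.Rodrigues(E[:3,:3])[0],E[:3,3],np.array(p['mtx']),np.array([p['k1'],0,0,0.]))[0][:,0]
E
python3 - <<'E'
from h import *
for n in('scene','top'):
    grab(n,n+'0'); print(np.round(optics.camera_params(n)['extrinsics'],3))
o=ctrl.get_obs(); print(o); print(ctrl.grasp_offset)
E
```

```text
[[-2.710e-01  7.360e-01 -6.210e-01  1.328e+00]
 [ 9.630e-01  2.060e-01 -1.760e-01  1.020e-01]
 [-1.000e-03 -6.450e-01 -7.640e-01  1.054e+00]
 [ 0.000e+00  0.000e+00  0.000e+00  1.000e+00]]
[[-0.358 -0.721  0.594 -0.036]
 [-0.934  0.279 -0.225  0.142]
 [-0.004 -0.635 -0.773  1.005]
 [ 0.     0.     0.     1.   ]]
{'t': 0.1, 'q': array([ 1.05299864e+00,  5.33285255e-02,  1.61415288e+00,  2.66151068e-05,
        1.47600849e+00, -1.19033167e-01]), 'dq': array([-0.00165156, -0.00013441, -0.00364249, -0.00075022,  0.00036915,
       -0.00066079]), 'effort': array([-4.81870538e-04, -3.94903421e+01, -3.71363819e+01, -1.48870172e-04,
        3.92029207e-03,  5.68345456e-06]), 'tool_pos': array([0.24240599, 0.57546524, 0.23016488]), 'tool_rot': array([-6.22117034e-01, -3.07874605e+00,  2.81678282e-03]), 'contact_force': array([-1.02915193, -0.15944124,  1.22892498]), 'wrist_torque': array([-0.01118499, -0.01745739, -0.02263487]), 'grip_force': 0.0, 'opening': 0.0853030858307076}
0.0187
```

View pics/scene0.png

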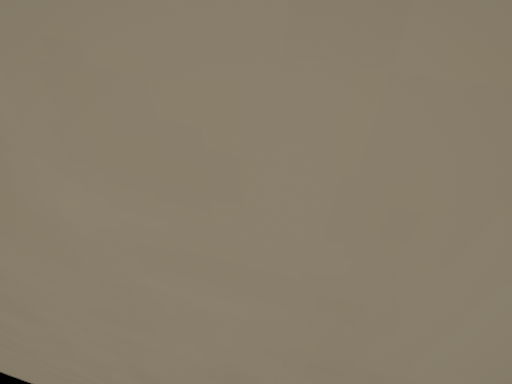

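View pics/top0.png

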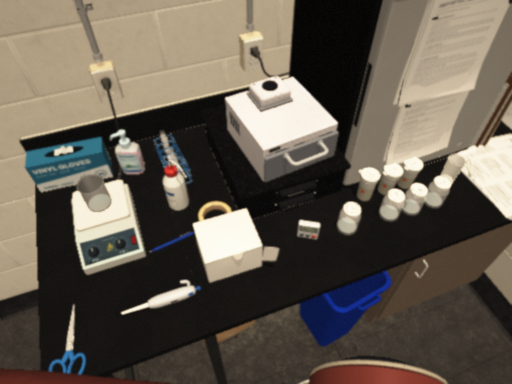

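The scene picture shows only a blank wall. The top picture shows the imager (roof about 228..337, 78..150), the bow handle at about (307,153), the timer at (308,230), the jar at (349,218) and the pipettor at (160,297).

```bash
python3 - <<'E'
from h import *
d=np.load('/tmp/top0.npy'); W=world('top',d); im=cv2.imread('pics/top0.png')
for n,(u,v) in dict(handle=(307,158),handle2=(308,160),jar=(350,210),timer=(308,222),riser=(260,185),table=(180,260),roof=(300,110)).items():
    print(n,np.round(np.nanmedian(W[v-1:v+2,u-1:u+2].reshape(-1,3),axis=0),3))
m=(abs(W[...,2]-.281)<.006); m[:, :215]=0; m[:,345:]=0; m[:70]=0;m[160:]=0
P=W[m][:,:2].astype(np.float32); print(len(P)); r=cv2.minAreaRect(P); print(r,np.round(cv2.boxPoints(r),3), np.median(W[m][:,2]))
# handle points: z .235-.255 in the region in front
vv,uu=np.mgrid[:384,:512]
hm=(uu>275)&(uu<340)&(vv>130)&(vv<175)&(abs(W[...,2]-.243)<.012)
H=W[hm]; print(len(H)); print(np.round(H[::max(1,len(H)//40)],3))
big=cv2.resize(im[60:250,200:400],None,fx=3,fy=3,interpolation=cv2.INTER_CUBIC); cv2.imwrite('pics/c0.png',big)
E
```

```text
handle [ 0.603 -0.249  0.246]
handle2 [ 0.599 -0.249  0.244]
jar [ 0.497 -0.349  0.098]
timer [ 0.519 -0.23   0.068]
riser [ 0.643 -0.128  0.144]
table [0.573 0.149 0.   ]
roof [ 0.757 -0.295  0.281]
3942
((0.7863084077835083, -0.2753012180328369), (0.2560245990753174, 0.3095230460166931), 6.002101898193359) [[ 0.643 -0.135]
 [ 0.675 -0.443]
 [ 0.93  -0.416]
 [ 0.897 -0.108]] 0.2804291466213126
688
[[ 0.677 -0.359  0.246]
 [ 0.657 -0.363  0.254]
 [ 0.656 -0.347  0.252]
 [ 0.657 -0.351  0.247]
 [ 0.657 -0.349  0.244]
 [ 0.655 -0.342  0.244]
 [ 0.655 -0.325  0.246]
 [ 0.653 -0.295  0.254]
 [ 0.659 -0.271  0.253]
 [ 0.656 -0.331  0.235]
 [ 0.649 -0.304  0.246]
 [ 0.651 -0.292  0.245]
 [ 0.649 -0.263  0.253]
 [ 0.638 -0.314  0.245]
 [ 0.65  -0.296  0.237]
 [ 0.648 -0.266  0.245]
 [ 0.651 -0.222  0.254]
 [ 0.65  -0.278  0.235]
 [ 0.646 -0.225  0.254]
 [ 0.648 -0.28   0.233]
 [ 0.645 -0.237  0.247]
 [ 0.646 -0.207  0.253]
 [ 0.646 -0.267  0.231]
 [ 0.639 -0.219  0.251]
 [ 0.642 -0.193  0.254]
 [ 0.609 -0.292  0.249]
 [ 0.637 -0.204  0.25 ]
 [ 0.604 -0.302  0.246]
 [ 0.644 -0.223  0.234]
 [ 0.638 -0.18   0.25 ]
 [ 0.605 -0.278  0.246]
 [ 0.632 -0.199  0.246]
 [ 0.638 -0.181  0.243]
 [ 0.602 -0.268  0.245]
 [ 0.605 -0.245  0.247]
 [ 0.62  -0.199  0.246]
 [ 0.637 -0.181  0.232]
 [ 0.634 -0.17   0.235]
 [ 0.609 -0.197  0.246]
 [ 0.607 -0.2    0.242]
 [ 0.597 -0.209  0.245]]
```

View pics/c0.png

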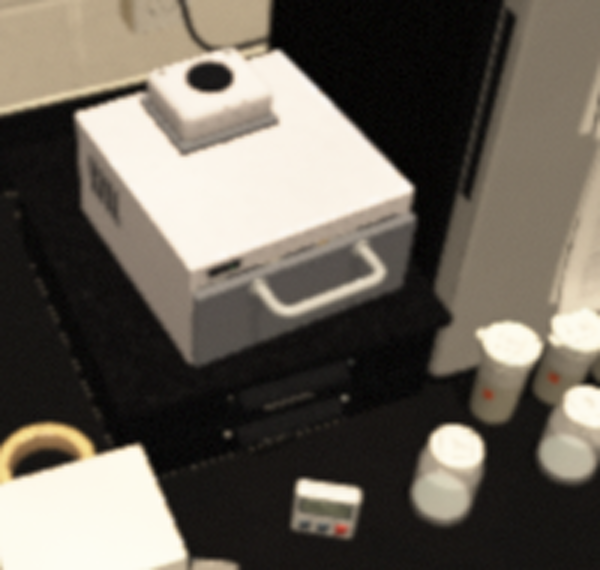

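```bash
python3 - <<'E'
from h import *
d=np.load('/tmp/top0.npy'); W=world('top',d)
vv,uu=np.mgrid[:384,:512]; ok=(uu>222)&(uu<342)&(vv>75)&(vv<190)
# roof mask eroded trim
m=ok&(abs(W[...,2]-.281)<.004); m=cv2.morphologyEx(m.astype(np.uint8),cv2.MORPH_OPEN,np.ones((5,5)))>0
n,l,s,_=cv2.connectedComponentsWithStats(m.astype(np.uint8)); k=1+np.argmax(s[1:,4]); P=W[l==k][:,:2].astype(np.float32)
print(cv2.minAreaRect(P),np.round(cv2.boxPoints(cv2.minAreaRect(P)),3))
# handle bar: protruding points
for yaw in(0,):
  f=ok&(W[...,2]>.165)&(W[...,2]<.225)
  F=W[f]; 
# front face via ransac-ish line fit
def line(Q):
    for _ in range(15):
        p=np.polyfit(Q[:,1],Q[:,0],1); r=Q[:,0]-np.polyval(p,Q[:,1]); Q=Q[abs(r)<max(.004,1.5*np.median(abs(r)))]
    return p,len(Q),Q[:,1].min(),Q[:,1].max(),np.std(r)
G=F[(F[:,0]>.6)&(F[:,0]<.69)&(F[:,1]<-.17)]
pf=line(G); print('face',pf)
H=W[ok&(abs(W[...,2]-.245)<.01)]; r=H[:,0]-np.polyval(pf[0],H[:,1]); 
B=H[(r<-.034)&(r>-.06)]; pb=line(B); print('bar',pb,len(B), np.max(B[:,2]))
L=H[(r<-.015)&(r>-.06)]; print('y ext',L[:,1].min(),L[:,1].max())
E
```

```text
((0.7811338901519775, -0.24016904830932617), (0.2527075409889221, 0.23795491456985474), 5.8387041091918945) [[ 0.643 -0.135]
 [ 0.668 -0.371]
 [ 0.919 -0.346]
 [ 0.895 -0.109]]
face (array([-0.10724435,  0.61893753]), 633, np.float64(-0.3720622558521928), np.float64(-0.17001641253323657), np.float64(0.0012114772890857177))
bar (array([-0.10855918,  0.5736959 ]), 107, np.float64(-0.31238908977690494), np.float64(-0.20452423880731768), np.float64(0.001969508039995248)) 145 0.25154950768645035
y ext -0.31477339143320265 -0.19709723120003275
```

```bash
cat >> h.py <<'E'
YAW=.104; U=np.array([np.cos(YAW),np.sin(YAW),0]); V=np.array([-U[1],U[0],0]); Z=np.array([0,0,1.])
H0=np.array([.6025,-.2575,.243])
def to(P):
    """mm along tool x,y,z from the measured TCP to P, plus roll that brings tool y onto imager x"""
    o=ctrl.get_obs(); R=cv2.Rodrigues(o['tool_rot'])[0]
    roll=np.arctan2(R[1,1],R[0,1])-YAW
    print('t',round(o['t'],2),'tcp',np.round(o['tool_pos'],4),'move',np.round(R.T@(np.array(P)-o['tool_pos'])*1e3,1),'roll',round(roll,4),'tilt',np.round(R[:,2],3),'open',round(o['opening'],4),'F',np.round(o['contact_force'],1))
E
python3 -m handwheel '[{"tz":-14,"roll":0.1187},{"tz":-14,"roll":0.1187},{"tz":-14,"roll":0.1187},{"tz":-14,"roll":0.1187},{"tz":-14,"roll":0.1187},{"tz":-14,"roll":0.1187},{"tz":-14,"roll":0.1187},{"tz":-14,"roll":0.1187},{"tz":-14,"roll":0.1187},{}]' 36
python3 -c "
from h import *
to(H0+[0,0,.107])"
```

```text
t 0.1 tcp [0.2424 0.5755 0.2302] move [-655.2 -628.  -118.8] roll 1.068 tilt [-0.001 -0.002 -1.   ] open 0.0853 F [-1.  -0.2  1.2]$[0]: bad value
```

```bash
python3 -m handwheel '[{"tx":0,"ty":0,"tz":-14,"roll":0.1187}]' 36; echo; python3 -m handwheel --help | head -30
```

```text
t: 0.18
tool_pos: [0.2417, 0.5741, 0.241]
tool_rot: [-0.806, -3.034, 0.012]
contact_force: [-0.5, -0.3, -0.8]
opening: 0.0756
grip_force: 0.0
invalid input: not JSON, or not a number
```

```bash
python3 -m handwheel '[{"tx":0,"ty":0,"tz":-14,"roll":0.1187},{"tx":0,"ty":0,"tz":-14,"roll":0.1187},{"tx":0,"ty":0,"tz":-14,"roll":0.1187},{"tx":0,"ty":0,"tz":-14,"roll":0.1187},{"tx":0,"ty":0,"tz":-14,"roll":0.1187},{"tx":0,"ty":0,"tz":-14,"roll":0.1187},{"tx":0,"ty":0,"tz":-14,"roll":0.1187},{"tx":0,"ty":0,"tz":-14,"roll":0.1187},{"tx":0,"ty":0,"tz":0,"roll":0}]'
python3 -c "
from h import *
to(H0+[0,0,.107])"
```

```text
t: 0.93
tool_pos: [0.2431, 0.5767, 0.3605]
tool_rot: [-2.105, -2.331, -0.007]
contact_force: [0.8, 0.7, 1.1]
opening: 0.036
grip_force: 0.0
t 0.93 tcp [0.2431 0.5767 0.3605] move [-866.5  272.7    7.9] roll -0.0021 tilt [ 0.002  0.004 -1.   ] open 0.036 F [0.8 0.7 1.1]
```

```bash
python3 -m handwheel '[{"tx":-36,"ty":11,"tz":0,"roll":0},{"tx":-36,"ty":11,"tz":0,"roll":0},{"tx":-36,"ty":11,"tz":0,"roll":0},{"tx":-36,"ty":11,"tz":0,"roll":0},{"tx":-36,"ty":11,"tz":0,"roll":0},{"tx":-36,"ty":11,"tz":0,"roll":0},{"tx":-36,"ty":11,"tz":0,"roll":0},{"tx":-36,"ty":11,"tz":0,"roll":0},{"tx":-36,"ty":11,"tz":0,"roll":0},{"tx":-36,"ty":11,"tz":0,"roll":0},{"tx":-36,"ty":11,"tz":0,"roll":0},{"tx":-36,"ty":11,"tz":0,"roll":0}]'
python3 -m handwheel '[{"tx":-36,"ty":11,"tz":0,"roll":0},{"tx":-36,"ty":11,"tz":0,"roll":0},{"tx":-36,"ty":11,"tz":0,"roll":0},{"tx":-36,"ty":11,"tz":0,"roll":0},{"tx":-36,"ty":11,"tz":0,"roll":0},{"tx":-36,"ty":11,"tz":0,"roll":0},{"tx":-36,"ty":11,"tz":0,"roll":0},{"tx":-36,"ty":11,"tz":0,"roll":0},{"tx":-36,"ty":11,"tz":0,"roll":0},{"tx":-36,"ty":11,"tz":0,"roll":0},{"tx":-20,"ty":6,"tz":0,"roll":0},{"tx":0,"ty":0,"tz":0,"roll":0}]'
python3 -c "
from h import *
to(H0+[0,0,-.015])"
```

```text
t: 1.93
tool_pos: [0.4187, 0.1581, 0.356]
tool_rot: [-2.099, -2.337, 0.001]
contact_force: [1.0, 0.3, -0.4]
opening: 0.0361
grip_force: 0.0
t: 2.93
tool_pos: [0.5736, -0.2097, 0.3543]
tool_rot: [-2.103, -2.33, 0.003]
contact_force: [0.0, -0.8, -0.4]
opening: 0.0361
grip_force: 0.0
t 2.93 tcp [ 0.5736 -0.2097  0.3543] move [-50.7  24.3 126.2] roll -0.0014 tilt [-0.003  0.001 -1.   ] open 0.0361 F [ 0.  -0.8 -0.4]
```

```bash
python3 -m handwheel '[{"tx":-25,"ty":12,"tz":0,"roll":0},{"tx":-26,"ty":12,"tz":0,"roll":0},{"tx":0,"ty":0,"tz":20,"roll":0},{"tx":0,"ty":0,"tz":30,"roll":0},{"tx":0,"ty":0,"tz":20,"roll":0},{"tx":0,"ty":0,"tz":0,"roll":0},{"tx":0,"ty":0,"tz":0,"roll":0}]'
python3 - <<'E'
from h import *
to(H0+[0,0,-.015]); grab('top','t1')
im=cv2.imread('pics/t1.png'); cv2.imwrite('pics/c1.png',cv2.resize(im[60:250,200:400],None,fx=3,fy=3,interpolation=cv2.INTER_CUBIC))
E
```

```text
t: 3.52
tool_pos: [0.6016, -0.2531, 0.285]
tool_rot: [-2.098, -2.333, 0.001]
contact_force: [-0.6, -0.4, 0.1]
opening: 0.0358
grip_force: 0.0
t 3.52 tcp [ 0.6016 -0.2531  0.285 ] move [-4.7  0.6 57. ] roll 0.0019 tilt [-0.004  0.002 -1.   ] open 0.0358 F [-0.6 -0.4  0.1]
```

View pics/c1.png

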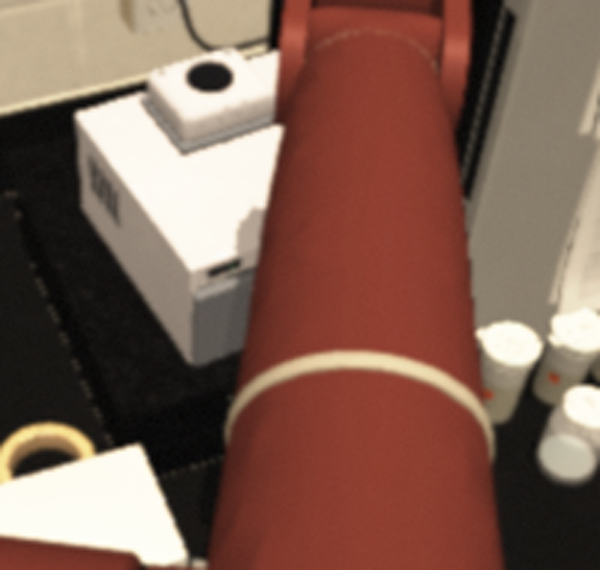

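The picture shows the arm's red forearm covering the handle, so I go on the measurement and watch the force.

```bash
python3 -m handwheel '[{"tx":-4,"ty":1,"tz":12,"roll":0},{"tx":0,"ty":0,"tz":15,"roll":0},{"tx":0,"ty":0,"tz":15,"roll":0},{"tx":0,"ty":0,"tz":15,"roll":0},{"tx":0,"ty":0,"tz":0,"roll":0}]'
python3 -m handwheel '[{"tx":0,"ty":0,"tz":0,"roll":0},{"tx":0,"ty":0,"tz":0,"roll":0},{"tx":0,"ty":0,"tz":0,"roll":0},{"tx":0,"ty":0,"tz":0,"roll":0},{"tx":0,"ty":0,"tz":0,"roll":0},{"tx":0,"ty":0,"tz":0,"roll":0}]' 4 40
python3 -c "
from h import *
to(H0+[0,0,-.015])"
```

```text
t: 3.98
tool_pos: [0.6018, -0.2569, 0.2244]
tool_rot: [-2.098, -2.328, 0.003]
contact_force: [0.0, 0.5, -1.2]
opening: 0.036
grip_force: 0.0
t: 4.48
tool_pos: [0.6028, -0.2583, 0.2305]
tool_rot: [-2.102, -2.332, 0.003]
contact_force: [-4.9, 0.6, -1.1]
opening: 0.0084
grip_force: 38.9
t 4.48 tcp [ 0.6028 -0.2583  0.2305] move [ 0.8 -0.3  2.5] roll -0.0005 tilt [-0.003  0.    -1.   ] open 0.0084 F [-4.9  0.6 -1.1]
```

```bash
python3 -m handwheel '[{"tx":0,"ty":-8,"tz":0,"roll":0},{"tx":0,"ty":-16,"tz":0,"roll":0},{"tx":0,"ty":-17,"tz":0,"roll":0},{"tx":0,"ty":-17,"tz":0,"roll":0},{"tx":0,"ty":-17,"tz":0,"roll":0},{"tx":0,"ty":-17,"tz":0,"roll":0},{"tx":0,"ty":-17,"tz":0,"roll":0},{"tx":0,"ty":-17,"tz":0,"roll":0},{"tx":0,"ty":-17,"tz":0,"roll":0},{"tx":0,"ty":-15,"tz":0,"roll":0},{"tx":0,"ty":-7,"tz":0,"roll":0},{"tx":0,"ty":0,"tz":0,"roll":0}]'
python3 -c "
from h import *
to(H0+[0,0,-.015])"
```

```text
t: 5.48
tool_pos: [0.4383, -0.2758, 0.2305]
tool_rot: [2.105, 2.332, -0.003]
contact_force: [-1.6, -1.9, -4.6]
opening: 0.0082
grip_force: 39.9
t 5.48 tcp [ 0.4383 -0.2758  0.2305] move [  1.5 165.2   2.3] roll -0.0018 tilt [-0.001 -0.001 -1.   ] open 0.0082 F [-1.6 -1.9 -4.6]
```

```bash
python3 -m handwheel '[{"tx":0,"ty":0,"tz":0,"roll":0},{"tx":0,"ty":0,"tz":0,"roll":0},{"tx":0,"ty":0,"tz":0,"roll":0},{"tx":0,"ty":0,"tz":0,"roll":0},{"tx":0,"ty":0,"tz":-15,"roll":0},{"tx":0,"ty":0,"tz":-30,"roll":0},{"tx":0,"ty":0,"tz":-35,"roll":0},{"tx":0,"ty":0,"tz":-35,"roll":0},{"tx":20,"ty":0,"tz":0,"roll":0},{"tx":38,"ty":0,"tz":0,"roll":0},{"tx":38,"ty":0,"tz":0,"roll":0},{"tx":38,"ty":0,"tz":0,"roll":0}]' 36
python3 -m handwheel '[{"tx":38,"ty":0,"tz":0,"roll":0},{"tx":38,"ty":0,"tz":0,"roll":0},{"tx":38,"ty":0,"tz":0,"roll":0},{"tx":38,"ty":0,"tz":0,"roll":0},{"tx":20,"ty":0,"tz":0,"roll":0},{"tx":0,"ty":0,"tz":0,"roll":0}]'
python3 - <<'E'
from h import *
A=H0+.009*U; K=A-.067*U+.067*V-[0,0,.010]
to(K+[0,0,.1]); grab('top','t2'); print(K,proj('top',[K+[0,0,.014],A]))
im=cv2.imread('pics/t2.png'); cv2.imwrite('pics/c2.png',cv2.resize(im[90:250,230:400],None,fx=3.5,fy=3.5,interpolation=cv2.INTER_CUBIC))
E
```

```text
t: 6.48
tool_pos: [0.4261, -0.1406, 0.346]
tool_rot: [2.104, 2.332, 0.001]
contact_force: [0.5, -0.3, -0.4]
opening: 0.0362
grip_force: 0.0
t: 6.98
tool_pos: [0.4079, 0.0326, 0.3462]
tool_rot: [2.096, 2.34, 0.003]
contact_force: [0.3, -0.8, 0.3]
opening: 0.0363
grip_force: 0.0
t 6.98 tcp [0.4079 0.0326 0.3462] move [-242.4  103.9   13.1] roll 0.0061 tilt [ 0.002  0.001 -1.   ] open 0.0363 F [ 0.3 -0.8  0.3]
[ 0.53785794 -0.19688314  0.233     ] [[300.26385134 180.39694026]
 [308.57336538 156.26310033]]
```

View pics/c2.png

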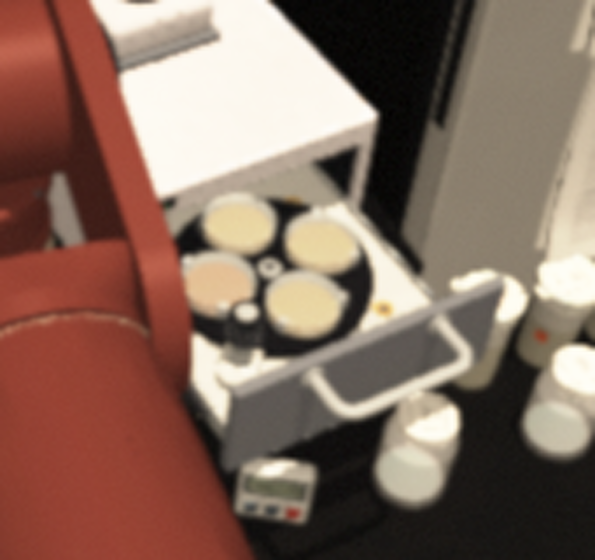

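The drawer is out and the turntable is exposed. The knob top is at about (300,179) in the full picture, against a prediction of (300,180). The jar and timer have not moved.

```bash
python3 - <<'E'
from h import *
W=world('top',np.load('/tmp/t2.npy')); K=np.array([.5379,-.1969,.233])
q=W[165:200,285:318].reshape(-1,3); q=q[(q[:,2]>.24)&(q[:,2]<.256)&(np.linalg.norm(q[:,:2]-K[:2],axis=1)<.03)]
print(len(q),q.mean(0),q.min(0),q.max(0))
b=W[185:215,310:370].reshape(-1,3); b=b[(abs(b[:,2]-.247)<.006)]; r=(b-H0)@U; s=b[r<r.min()+.012]; print(len(s),np.median((s-H0)@U),((s-H0)@V).min(),((s-H0)@V).max())
to(K+[0,0,.1])
E
```

```text
69 [ 0.54187486 -0.19683394  0.24604311] [ 0.53118372 -0.20994322  0.24005255] [ 0.55486327 -0.18446168  0.24932291]
162 -0.16482134217766498 -0.057908364522791 0.05393986450693149
t 7.03 tcp [0.4082 0.0309 0.346 ] move [-240.5  104.3   13.1] roll 0.0044 tilt [ 0.001 -0.    -1.   ] open 0.0357 F [ 0.3 -0.3 -0.5]
```

```bash
python3 -m handwheel '[{"tx":-20,"ty":9,"tz":0,"roll":0},{"tx":-35,"ty":16,"tz":0,"roll":0},{"tx":-35,"ty":16,"tz":0,"roll":0},{"tx":-35,"ty":16,"tz":0,"roll":0},{"tx":-35,"ty":16,"tz":0,"roll":0},{"tx":-35,"ty":16,"tz":0,"roll":0},{"tx":-30,"ty":14,"tz":0,"roll":0},{"tx":-15,"ty":6,"tz":0,"roll":0.004},{"tx":0,"ty":0,"tz":25,"roll":0},{"tx":0,"ty":0,"tz":30,"roll":0},{"tx":0,"ty":0,"tz":15,"roll":0},{"tx":0,"ty":0,"tz":0,"roll":0}]' 44
python3 -c "
from h import *
to([.543,-.197,.216])"
```

```text
t: 8.03
tool_pos: [0.5393, -0.1983, 0.2698]
tool_rot: [-2.104, -2.321, 0.004]
contact_force: [-0.5, 0.3, -1.2]
opening: 0.0438
grip_force: 0.0
t 8.03 tcp [ 0.5393 -0.1983  0.2698] move [ 0.7  4.3 53.7] roll -0.0056 tilt [-0.008  0.004 -1.   ] open 0.0438 F [-0.5  0.3 -1.2]
```

```bash
python3 -m handwheel '[{"tx":0,"ty":3,"tz":15,"roll":0},{"tx":0,"ty":0,"tz":20,"roll":0},{"tx":0,"ty":0,"tz":12,"roll":0},{"tx":0,"ty":0,"tz":6,"roll":0},{"tx":0,"ty":0,"tz":0,"roll":0},{"tx":0,"ty":0,"tz":0,"roll":0}]'
python3 -c "
from h import *
to([.543,-.197,.216])"
```

```text
t: 8.53
tool_pos: [0.5447, -0.1982, 0.2231]
tool_rot: [2.107, 2.329, 0.0]
contact_force: [0.9, 1.1, 0.5]
opening: 0.0439
grip_force: 0.0
t 8.53 tcp [ 0.5447 -0.1982  0.2231] move [ 1.3 -1.5  7.1] roll -0.0042 tilt [ 0.001 -0.    -1.   ] open 0.0439 F [0.9 1.1 0.5]
```

```bash
python3 -m handwheel '[{"tx":0,"ty":0,"tz":4,"roll":0},{"tx":0,"ty":0,"tz":0,"roll":0},{"tx":0,"ty":0,"tz":0,"roll":0}]'; python3 -m handwheel '[{"tx":0,"ty":0,"tz":0,"roll":0},{"tx":0,"ty":0,"tz":0,"roll":0}]'
python3 -c "
from h import *
to([.543,-.197,.216])"
```

```text
t: 8.78
tool_pos: [0.5447, -0.1981, 0.219]
tool_rot: [2.107, 2.329, 0.0]
contact_force: [0.1, -0.5, -0.5]
opening: 0.0441
grip_force: 0.0
t: 8.95
tool_pos: [0.5446, -0.1981, 0.2188]
tool_rot: [2.107, 2.329, 0.0]
contact_force: [-0.1, -0.3, -0.5]
opening: 0.044
grip_force: 0.0
t 8.95 tcp [ 0.5446 -0.1981  0.2188] move [ 1.2 -1.5  2.8] roll -0.0043 tilt [ 0.001 -0.    -1.   ] open 0.044 F [-0.1 -0.3 -0.5]
```

```bash
python3 -m handwheel '[{"tx":1,"ty":-1,"tz":2,"roll":0},{"tx":0,"ty":0,"tz":0,"roll":0},{"tx":0,"ty":0,"tz":0,"roll":0},{"tx":0,"ty":0,"tz":0,"roll":0},{"tx":0,"ty":0,"tz":0,"roll":0},{"tx":0,"ty":0,"tz":0,"roll":0}]' 15 50
python3 -m handwheel '[{"tx":0,"ty":0,"tz":-3,"roll":0},{"tx":0,"ty":0,"tz":-4,"roll":0},{"tx":0,"ty":0,"tz":-3,"roll":0},{"tx":0,"ty":0,"tz":0,"roll":0},{"tx":0,"ty":0,"tz":0,"roll":0},{"tx":0,"ty":0,"tz":0,"roll":0}]'
python3 -c "
from h import *
to([.543,-.197,.226])"
```

```text
t: 9.45
tool_pos: [0.5432, -0.197, 0.2163]
tool_rot: [-2.108, -2.329, 0.0]
contact_force: [-0.9, 1.7, 1.5]
opening: 0.0245
grip_force: 49.2
t: 9.95
tool_pos: [0.543, -0.1969, 0.2253]
tool_rot: [-2.107, -2.328, 0.001]
contact_force: [1.4, -0.6, -8.2]
opening: 0.0248
grip_force: 49.4
t 9.95 tcp [ 0.543  -0.1969  0.2253] move [-0.1  0.  -0.7] roll -0.0043 tilt [-0.001  0.001 -1.   ] open 0.0248 F [ 1.4 -0.6 -8.2]
```

```bash
python3 -m handwheel '[{"tx":-9.35,"ty":-8.2,"tz":0,"roll":0},{"tx":-10.34,"ty":-6.91,"tz":0,"roll":0},{"tx":-11.15,"ty":-5.5,"tz":0,"roll":0},{"tx":-11.77,"ty":-4.0,"tz":0,"roll":0},{"tx":-12.19,"ty":-2.43,"tz":0,"roll":0},{"tx":-12.4,"ty":-0.81,"tz":0,"roll":0},{"tx":0,"ty":0,"tz":0,"roll":0},{"tx":0,"ty":0,"tz":0,"roll":0}]'
python3 -c "
from h import *
to(np.array([.543,-.197,.226])-.028*U-.067*V)"
```

```text
t: 10.62
tool_pos: [0.5217, -0.2679, 0.226]
tool_rot: [-2.109, -2.326, 0.002]
contact_force: [-2.1, 0.1, -8.3]
opening: 0.0246
grip_force: 49.6
t 10.62 tcp [ 0.5217 -0.2679  0.226 ] move [ 1.3  0.5 -0. ] roll -0.006 tilt [-0.002  0.    -1.   ] open 0.0246 F [-2.1  0.1 -8.3]
```

```bash
python3 -m handwheel '[{"tx":-12.4,"ty":0.81,"tz":0,"roll":0},{"tx":-12.19,"ty":2.43,"tz":0,"roll":0},{"tx":-11.77,"ty":4.0,"tz":0,"roll":0},{"tx":-11.15,"ty":5.5,"tz":0,"roll":0},{"tx":-10.34,"ty":6.91,"tz":0,"roll":0},{"tx":-9.35,"ty":8.2,"tz":0,"roll":0},{"tx":0,"ty":0,"tz":0,"roll":0},{"tx":0,"ty":0,"tz":0,"roll":0}]'
python3 -c "
from h import *
to(np.array([.543,-.197,.226])-.134*V)"
```

```text
t: 11.28
tool_pos: [0.5573, -0.3315, 0.226]
tool_rot: [-2.108, -2.329, 0.0]
contact_force: [0.2, -0.1, -8.1]
opening: 0.0243
grip_force: 50.1
t 11.28 tcp [ 0.5573 -0.3315  0.226 ] move [ 1.3 -0.2 -0. ] roll -0.0044 tilt [-0.  0. -1.] open 0.0243 F [ 0.2 -0.1 -8.1]
```

```bash
python3 -m handwheel '[{"tx":1,"ty":0,"tz":0,"roll":0},{"tx":0,"ty":0,"tz":0,"roll":0},{"tx":0,"ty":0,"tz":3,"roll":0},{"tx":0,"ty":0,"tz":2,"roll":0},{"tx":0,"ty":0,"tz":0,"roll":0},{"tx":0,"ty":0,"tz":0,"roll":0}]'
python3 -m handwheel '[{"tx":0,"ty":0,"tz":2,"roll":0},{"tx":0,"ty":0,"tz":2,"roll":0},{"tx":0,"ty":0,"tz":0.5,"roll":0},{"tx":0,"ty":0,"tz":0,"roll":0},{"tx":0,"ty":0,"tz":0,"roll":0}]'
python3 -c "
from h import *
to(np.array([.543,-.197,.2163])-.134*V)"
```

```text
t: 11.78
tool_pos: [0.5564, -0.3299, 0.2215]
tool_rot: [2.108, 2.329, -0.001]
contact_force: [-1.2, -2.3, -6.2]
opening: 0.0248
grip_force: 50.4
t: 12.2
tool_pos: [0.5567, -0.3299, 0.2171]
tool_rot: [2.108, 2.329, 0.0]
contact_force: [-0.7, -1.1, -4.3]
opening: 0.025
grip_force: 50.3
t 12.2 tcp [ 0.5567 -0.3299  0.2171] move [-0.4  0.1  0.8] roll -0.0042 tilt [ 0. -0. -1.] open 0.025 F [-0.7 -1.1 -4.3]
```

```bash
python3 -m handwheel '[{"tx":0,"ty":0,"tz":1,"roll":0},{"tx":0,"ty":0,"tz":0.3,"roll":0},{"tx":0,"ty":0,"tz":0,"roll":0},{"tx":0,"ty":0,"tz":0,"roll":0}]'
python3 -m handwheel '[{"tx":0,"ty":0,"tz":0,"roll":0},{"tx":0,"ty":0,"tz":0,"roll":0},{"tx":0,"ty":0,"tz":0,"roll":0},{"tx":0,"ty":0,"tz":0,"roll":0},{"tx":0,"ty":0,"tz":-15,"roll":0},{"tx":0,"ty":0,"tz":-30,"roll":0},{"tx":0,"ty":0,"tz":-35,"roll":0},{"tx":0,"ty":0,"tz":-35,"roll":0},{"tx":0,"ty":0,"tz":0,"roll":0}]' 44
python3 -c "
from h import *
to(H0-.165*U+[0,0,-.015])"
```

```text
t: 12.53
tool_pos: [0.557, -0.3301, 0.2164]
tool_rot: [2.107, 2.328, 0.0]
contact_force: [-1.4, -1.0, -0.9]
opening: 0.0246
grip_force: 50.8
t: 13.28
tool_pos: [0.559, -0.3315, 0.3424]
tool_rot: [2.097, 2.318, 0.002]
contact_force: [0.3, 0.4, 2.4]
opening: 0.0443
grip_force: 0.0
t 13.28 tcp [ 0.559  -0.3315  0.3424] move [  69.8 -115.7  112.2] roll -0.004 tilt [ 0.013 -0.01  -1.   ] open 0.0443 F [0.3 0.4 2.4]
```

```bash
python3 -m handwheel '[{"tx":25,"ty":-8,"tz":0,"roll":0},{"tx":37,"ty":-15,"tz":0,"roll":0},{"tx":37,"ty":-15,"tz":0,"roll":0},{"tx":37,"ty":-15,"tz":0,"roll":0},{"tx":37,"ty":-15,"tz":0,"roll":0},{"tx":37,"ty":-15,"tz":0,"roll":0},{"tx":37,"ty":-15,"tz":0,"roll":0},{"tx":37,"ty":-15,"tz":0,"roll":0},{"tx":37,"ty":0,"tz":0,"roll":0},{"tx":37,"ty":0,"tz":0,"roll":0},{"tx":0,"ty":0,"tz":0,"roll":0}]' 36
python3 - <<'E'
from h import *
grab('top','t3')
W=world('top',np.load('/tmp/t3.npy'))
q=W[160:200,290:380].reshape(-1,3); K=np.array([.557,-.330]); q=q[(q[:,2]>.238)&(q[:,2]<.262)&(np.linalg.norm(q[:,:2]-K,axis=1)<.025)]
print(len(q),q.mean(0),q.min(0),q.max(0),proj('top',[[.557,-.33,.247]]))
b=W[185:215,310:370].reshape(-1,3); b=b[(abs(b[:,2]-.247)<.006)]; r=(b-H0)@U; s=b[r<r.min()+.012]; print(len(s),np.median((s-H0)@U),((s-H0)@V).min(),((s-H0)@V).max())
to(H0-.165*U+[0,0,.1])
im=cv2.imread('pics/t3.png'); cv2.imwrite('pics/c3.png',cv2.resize(im[90:250,230:400],None,fx=3.5,fy=3.5,interpolation=cv2.INTER_CUBIC))
E
```

```text
t: 14.2
tool_pos: [0.4077, 0.0201, 0.3324]
tool_rot: [2.098, 2.337, 0.006]
contact_force: [-0.2, -0.1, 0.6]
opening: 0.0359
grip_force: 0.0
65 [ 0.55444949 -0.32897187  0.24506957] [ 0.54423708 -0.34499327  0.23856622] [ 0.56636337 -0.31756726  0.24953753] [[342.51654098 161.73174369]]
161 -0.1647594372396616 -0.06049366131833483 0.05542306552954238
t 14.25 tcp [0.4082 0.0177 0.3322] move [-293.9   -0.8  -10.7] roll 0.0019 tilt [ 0.003 -0.    -1.   ] open 0.0364 F [-0.1 -0.4  0. ]
```

View pics/c3.png

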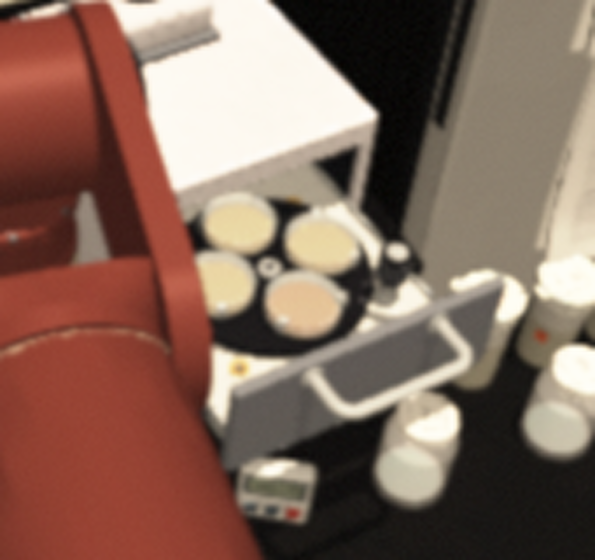

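The knob now stands front right, at about (342,162) in the full picture, at the same top height as before, so it is home. The pink dish has come to the front and the free hole shows front left. Next I shut the drawer.

```bash
python3 -m handwheel '[{"tx":-20,"ty":0,"tz":0,"roll":0},{"tx":-38,"ty":0,"tz":0,"roll":0},{"tx":-38,"ty":0,"tz":0,"roll":0},{"tx":-38,"ty":0,"tz":0,"roll":0},{"tx":-38,"ty":0,"tz":0,"roll":0},{"tx":-38,"ty":0,"tz":0,"roll":0},{"tx":-38,"ty":0,"tz":0,"roll":0},{"tx":-30,"ty":0,"tz":0,"roll":0},{"tx":-18,"ty":0,"tz":0,"roll":0},{"tx":0,"ty":0,"tz":25,"roll":0},{"tx":0,"ty":0,"tz":15,"roll":0},{"tx":0,"ty":0,"tz":0,"roll":0}]' 36
python3 -m handwheel '[{"tx":0,"ty":0,"tz":0,"roll":0},{"tx":0,"ty":0,"tz":0,"roll":0}]'
python3 -c "
from h import *
to(H0-.165*U+[0,0,-.0135])"
```

```text
t: 15.25
tool_pos: [0.4361, -0.2803, 0.2868]
tool_rot: [-2.107, -2.322, 0.001]
contact_force: [-1.3, 0.9, -0.5]
opening: 0.0361
grip_force: 0.0
t: 15.42
tool_pos: [0.4381, -0.2802, 0.292]
tool_rot: [2.108, 2.327, -0.0]
contact_force: [-1.2, 1.1, 0.2]
opening: 0.0362
grip_force: 0.0
t 15.42 tcp [ 0.4381 -0.2802  0.292 ] move [ 5.6  0.8 62.5] roll -0.005 tilt [ 0.001 -0.001 -1.   ] open 0.0362 F [-1.2  1.1  0.2]
```

```bash
python3 -m handwheel '[{"tx":4,"ty":0.5,"tz":15,"roll":0},{"tx":0,"ty":0,"tz":20,"roll":0},{"tx":0,"ty":0,"tz":20,"roll":0},{"tx":0,"ty":0,"tz":7,"roll":0},{"tx":0,"ty":0,"tz":0,"roll":0},{"tx":0,"ty":0,"tz":0,"roll":0}]'
python3 -m handwheel '[{"tx":0,"ty":0,"tz":0,"roll":0},{"tx":0,"ty":0,"tz":0,"roll":0},{"tx":0,"ty":0,"tz":0,"roll":0},{"tx":0,"ty":0,"tz":0,"roll":0},{"tx":0,"ty":0,"tz":0,"roll":0}]' 4 40
python3 -c "
from h import *
to([.6028,-.2583,.2305])"
```

```text
t: 15.92
tool_pos: [0.4382, -0.2752, 0.2289]
tool_rot: [2.107, 2.33, 0.0]
contact_force: [-1.2, -0.1, 1.2]
opening: 0.0355
grip_force: 0.0
t: 16.33
tool_pos: [0.4389, -0.2759, 0.2303]
tool_rot: [2.106, 2.327, 0.001]
contact_force: [1.2, 0.8, 6.6]
opening: 0.0083
grip_force: 39.2
t 16.33 tcp [ 0.4389 -0.2759  0.2303] move [  1.1 164.9   0.2] roll -0.0042 tilt [ 0.003 -0.002 -1.   ] open 0.0083 F [1.2 0.8 6.6]
```

```bash
python3 -m handwheel '[{"tx":0,"ty":8,"tz":0,"roll":0},{"tx":0,"ty":16,"tz":0,"roll":0},{"tx":0,"ty":18,"tz":0,"roll":0},{"tx":0,"ty":18,"tz":0,"roll":0},{"tx":0,"ty":18,"tz":0,"roll":0},{"tx":0,"ty":18,"tz":0,"roll":0},{"tx":0,"ty":18,"tz":0,"roll":0},{"tx":0,"ty":18,"tz":0,"roll":0},{"tx":0,"ty":15,"tz":0,"roll":0},{"tx":0,"ty":8,"tz":0,"roll":0},{"tx":0,"ty":4,"tz":0,"roll":0},{"tx":0,"ty":0,"tz":0,"roll":0}]'
python3 -m handwheel '[{"tx":0,"ty":2,"tz":0,"roll":0},{"tx":0,"ty":2,"tz":0,"roll":0},{"tx":0,"ty":2,"tz":0,"roll":0},{"tx":0,"ty":0,"tz":0,"roll":0},{"tx":0,"ty":0,"tz":0,"roll":0}]'
python3 -c "
from h import *
to([.6028,-.2583,.2305])"
```

```text
t: 17.33
tool_pos: [0.5982, -0.2589, 0.2304]
tool_rot: [2.105, 2.329, 0.004]
contact_force: [1.9, 2.7, 5.3]
opening: 0.008
grip_force: 40.0
t: 17.75
tool_pos: [0.6028, -0.2584, 0.2304]
tool_rot: [2.107, 2.329, 0.002]
contact_force: [-1.2, 2.8, 6.4]
opening: 0.0082
grip_force: 40.1
t 17.75 tcp [ 0.6028 -0.2584  0.2304] move [ 0.1 -0.  -0.1] roll -0.0037 tilt [ 0.001  0.    -1.   ] open 0.0082 F [-1.2  2.8  6.4]
```

```bash
python3 -m handwheel '[{"tx":0,"ty":1,"tz":0,"roll":0},{"tx":0,"ty":1,"tz":0,"roll":0},{"tx":0,"ty":0,"tz":0,"roll":0}]'
python3 -c "
from h import *
to([.6028,-.2583,.2305])"
```

```text
t: 18.0
tool_pos: [0.6029, -0.2584, 0.2303]
tool_rot: [-2.105, -2.327, 0.003]
contact_force: [-8.8, 3.0, 9.9]
opening: 0.0085
grip_force: 40.4
t 18.0 tcp [ 0.6029 -0.2584  0.2303] move [ 0.1 -0.  -0.2] roll -0.0041 tilt [-0.004  0.001 -1.   ] open 0.0085 F [-8.8  3.   9.9]
```

```bash
python3 -m handwheel '[{"tx":0,"ty":0,"tz":0,"roll":0},{"tx":0,"ty":0,"tz":0,"roll":0},{"tx":0,"ty":0,"tz":0,"roll":0},{"tx":0,"ty":0,"tz":0,"roll":0},{"tx":0,"ty":0,"tz":-15,"roll":0},{"tx":0,"ty":0,"tz":-30,"roll":0},{"tx":0,"ty":0,"tz":-35,"roll":0},{"tx":0,"ty":0,"tz":-35,"roll":0},{"tx":20,"ty":-10,"tz":0,"roll":0},{"tx":35,"ty":-20,"tz":0,"roll":0},{"tx":35,"ty":-20,"tz":0,"roll":0},{"tx":35,"ty":-20,"tz":0,"roll":0}]' 36
python3 -m handwheel '[{"tx":35,"ty":-20,"tz":0,"roll":0},{"tx":35,"ty":-20,"tz":0,"roll":0},{"tx":35,"ty":-20,"tz":0,"roll":0},{"tx":35,"ty":-20,"tz":0,"roll":0},{"tx":35,"ty":0,"tz":0,"roll":0},{"tx":35,"ty":0,"tz":0,"roll":0},{"tx":0,"ty":0,"tz":0,"roll":0},{"tx":0,"ty":0,"tz":0,"roll":0},{"tx":0,"ty":0,"tz":0,"roll":0}]'
python3 - <<'E'
from h import *
grab('top','t4'); to(H0)
a,b=[world('top',np.load(f'/tmp/{n}.npy')) for n in('top0','t4')]
for W in(a,b):
    s=W[140:175,280:340].reshape(-1,3); s=s[abs(s[:,2]-.246)<.01]; r=(s-H0)@U; s=s[(r<.012)&(r>-.03)]; print(len(s),np.median((s-H0)@U))
im=cv2.imread('pics/t4.png'); cv2.imwrite('pics/c4.png',cv2.resize(im[60:250,200:400],None,fx=3,fy=3,interpolation=cv2.INTER_CUBIC))
E
```

```text
t: 19.0
tool_pos: [0.5214, -0.1404, 0.3447]
tool_rot: [2.108, 2.328, 0.001]
contact_force: [-0.0, 0.6, 0.8]
opening: 0.0358
grip_force: 0.0
t: 19.75
tool_pos: [0.4218, 0.0594, 0.3443]
tool_rot: [2.107, 2.329, 0.0]
contact_force: [0.2, 0.0, -0.5]
opening: 0.036
grip_force: 0.0
t 19.8 tcp [0.4219 0.0589 0.344 ] move [-332.6  148.5  101.3] roll -0.0053 tilt [ 0.001 -0.    -1.   ] open 0.0359 F [ 0.2  0.1 -0.6]
152 -0.00046532855446228846
153 -1.8009353994468416e-05
```

View pics/c4.png

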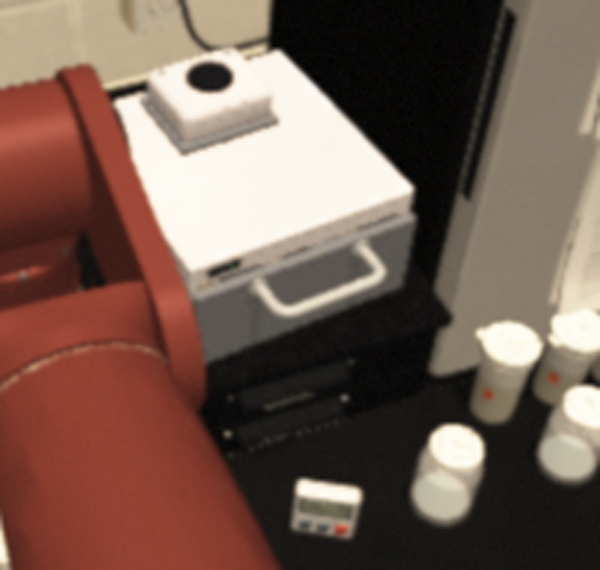

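The drawer is shut, with the handle at its first position to within 0.5 mm. The jar and timer are where they were, and the arm is clear.

```bash
python3 -c "
from station import ctrl
print(ctrl.finish_job())"
```

```text
the job is handed in; nothing more can be done
None
```

The job is handed in, with no verdict shown: the turntable is one station counter-clockwise with the plunger home, the drawer is shut, and the jar and timer stand where they were (the pipettor was not checked again afterwards).

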